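# Wake the tube reader and show it a sample

## Robot

A 6-joint arm with a two-finger parallel gripper is mounted at the origin on a cart in front of the work surface, level with it; the furniture and walls round the work are solid. World frame = base frame: x ahead of the robot, y to its left, z up, the work surface at z = 0. Lengths are in m, angles in degrees, forces in N, time in s.
With the tool pointing down it reaches from about 0.35 to 0.875 m from the base axis. Payload 4.2 kg.
Tool frame: the origin (TCP) lies at the centre of the arm's flange, where the gripper is bolted on; the fingertips stand 182 mm ahead of it and the grasp point (between the pads) lies 164 mm ahead of it (r.nose_length is the distance from the TCP to the fingertips, in m); z points along the fingers, y is the line along which they close (so a half turn about z gives the same grasp; the last joint's range is limited). The gripper opens to 87 mm and grips with 3 to 60 N. Pads are 19 mm wide; open, the fingers measure 117 mm over their backs; the gripper's body (75 mm by 190 mm) begins 51 mm behind the grasp point.
Start: joints at [-59.381, 22.042, 0.453, 0, -68.411, -14.817], TCP at [0.17, -0.601, 0.405] pointing down, gripper open.
Joint ranges: [-179.83, 179.83], [-69.29, 118.12], [-61.27, 80.66], [-181.25, 117.63], [-171.15, -9.14], [-177.46, 177.46]. Speed limits (degrees/s): [159.86, 159.86, 180, 180, 180, 180].

## Interface

Orientations are given as a 3x3 rotation matrix whose columns are the frame's x, y, z axes.
In Python, from station import r, vision gives the robot as it stands. The module is installed in compiled form; this text tells all that it offers.
- The arm moves only by the shell command python3 -m creep 'ROWS'. ROWS is JSON, a list of rows, each a list of 7 numbers: the opening, from -1 (shut) to 1 (fully open), then the shift along the tool's x, y, z in mm, then the turn, a rotation vector about the tool's x, y, z in degrees. A call has 1 to 8 rows; each row is the pose to reach, as a shift and turn from the pose commanded when the call began, along the tool's axes at that moment; what a row does not reach only later rows make up. A row lasts 1/12 s, in which the tool goes at most 41.7 mm and 7.16 degrees, less where a joint would pass 70% of its speed; a pose out of reach is approached as far as the arm can. A call with a gripper value outside its range is refused whole. The fingers move at their own pace and stop on an object; the grip force is fixed at half the most. Time passes only in rows, so rows that repeat a pose let the fingers close. It gives the time, the measured TCP pose, the force, the opening and the grip force at its end, in the units of the state.
- r.sense(): the state, without advancing time (a new reading comes with each control period).
- vision.capture(name): name is "scene" or "top" or "wrist"; returns (picture, depth): 384x512x3 uint8, red, green, blue; 384x512 float32, m along the optical axis (not along the pixel's ray), 0 where there is no reading.
- vision.camera_model(name): a dict with "vertical_fov" (degrees; the focal length in pixels is half the picture's height over the tangent of half this angle, whatever the lens; pixels are square), "cx", "cy" (the principal point, pixels), "distortion" ([k1, k2, p1, p2, k3] as OpenCV has them; the pictures are not rectified), "extrinsics" (4x4, takes a point from camera to world coordinates); the wrist camera has in their place "mount" (4x4, takes a point from camera to tool coordinates, whose origin is the TCP and whose axes are the flange's). Camera axes: x right, y down, z forward; pixel columns grow to the right and rows downward; lengths in m; the calibration is good to about 2 mm. A picture is of the moment at which its call begins: read the wrist's pose just before it. camera_model takes no time and is no camera call.
- r.finish_job(): hands the job in; it is judged then, once.
Trained networks look in the newest picture that a camera, given by its name, has taken for a name from the list of things; names that differ only in an ending like _2 or _b are one class to them, and where a whole thing is asked for, a point or a joint stands for the part that bears it (a point fixed in the world has none). Each returns a list of dicts, best first, with "conf" (0 to 1); they miss things now and then, are a little off and sometimes report something else, mostly with a low value. They report only what shows in the picture. A call takes as long as a camera call. They do not tell look-alikes from the thing itself.
- vision.find_in(camera, thing): "uv" ([column, row] in pixels, amid what is visible of it).
- vision.cut_out(camera, thing): "region" (384x512 bool, what is visible of it) and "uv" ([column, row] in pixels, amid what is visible of it).
The state is a dict: "time_s": time; "joints": joint angles; "joint_velocities": joint speeds; "effort": joint torques, N m; "tcp_pos": TCP position; "ee_rot": TCP orientation; "wrist_force": force on the tool from outside, world axes, zero at the start; "moment": the same for the moment, N m; "gripper_width": opening from 0.0 (shut) to 1.0 (fully open); "gripper_force": force on a finger pad.
Only numpy, scipy, OpenCV 4.12 (cv2) and the standard library are available. Lean on these libraries where they do the work, as an engineer would, in place of code of your own. Each camera call takes 0.05 s, during which the arm holds its last target. There are 200 camera calls.

## Task

Wake the tube reader by twisting the spring-loaded knob on its base clockwise to its stop and letting it spring back. Then lift the tube that stands alone at one end of the clear rack (the one with only three tubes) out and hold it, cap up, before the tilted camera head: its middle right between the two ball tips of the prongs, tipped like the head so that it stands square to the line of sight, touching nothing but your gripper. Finish while holding it there still; leave the rack and its other two tubes in place, and do not knock the camera head or the vials.

Things in the scene. Friction and masses are not known exactly. Their poses are not given: they have to be found in the camera images.
- reader: Tube reader, fixed: grey base plate 160 x 340 x 12 mm, origin under its centre, front to own -x (robot side), z up. At own x -20, y -105 mm a white pod 80 x 80 mm, top 62 mm above the bench, with the start knob; at x 60, y 105 mm a 22 mm mast with the stiffly tilting camera head (60 x 44 x 44 mm), hinge along y 250 mm above the bench and 150 mm from the ball tips.
- start_knob (a joint): Angle of the spring-return start knob in rad: 0 at rest, growing as it is turned clockwise seen from above, hard stop at 1.05. A spring draws it back to 0 (about 0.03 N m at rest, 0.12 N m at the stop). The knob is a black disc of radius 16 mm, 4 mm thick, with a bar on top 44 mm long, 12 mm wide and 32 mm high.
- knob_grip (a point): Point on the knob's upright axis, 88 mm above the bench, 10 mm below the top of the bar and 22 mm above the disc. Its axes turn with the knob: x along the bar, y across it, z up.
- focus (a point): Point in the air midway between the ball tips (10 mm balls, 90 mm apart) of the head's two prongs (5 mm steel rods, 45 mm either side of the line of sight), 120 mm before the lens. Axes are the head's: -x the way the camera looks (to the robot, 9 to 34 degrees down), y from right prong to left, z square to the line of sight, leaning to the robot: hold the tube's z along this z.
- tube_alone: The capped sample tube that stands alone at one end of the rack, 75 mm long; glass 12.6 mm thick, cap 16.4 mm thick over the top 16 mm. Origin at the centre of its foot, z along the tube to the cap. About 15 g.
- tube_middle (a point): The middle of that tube, on its axis 37.5 mm above its foot; axes as the tube's.
- rack: Loose clear tube rack, 92 x 138 x 46 mm, 4 x 6 square holes of 15 mm, 21 mm apart; origin under its centre, y along its length, z up. Upper deck 41 mm above the bench; tubes stand on the foot plate 2 mm above it, tops at 77 mm. The lone tube stands at own x -10.5, y -52.5 mm.
- tube_pair_a: One of the two tubes that stand side by side at the other end of the rack (own x = 10.5, y = 52.5 mm of the rack); same kind as the lone one; stays there.
- tube_pair_b: The other tube of that pair (own x = 10.5, y = 31.5 mm of the rack); stays there.
- vial_a: White screw-cap vial, 25 mm across, 61 mm high, standing on the bench to the right of the rack; origin at the centre of its foot. A bystander.
- vial_b: Second such vial, farther from the robot; a bystander.
Things that resemble listed ones, but are neither listed nor needed, are in the scene too. Of the things shaped like the rack, the clear one is meant.

How it is judged (in metres and radians):
On the way, in this order (a step that is already met when the one before it is completed fails the run):
1. the knob is turned to its stop (within 0.12 rad) (value of joint start_knob above 0.93 rad), for 0.1 s.
2. the knob has sprung back (below 0.1 rad) (value of joint start_knob below 0.1 rad), for 0.2 s.
3. the lone tube is lifted out of the rack, its foot over 60 mm above the bench (height (world z) of tube_alone above 0.06 m), for 0.1 s.
At the end, for the whole second after the job is handed in: Lone tube held still, cap up, middle within 15 mm of the point between the ball tips, axis within 0.17 rad of the head's z, touching neither reader nor rack; knob back (< 0.1 rad); rack moved < 40 mm, its other two tubes upright in place; vials standing (value of joint start_knob below 0.1 rad and distance between tube_middle and focus below 0.015 m and angle between the z axis of tube_alone and the z axis of focus, either way round below 0.17 rad and angle between tube_alone's own z axis and vertical below 1.2 rad and contact force between the fingers and tube_alone above 0.5 N and contact force between tube_alone and reader below 0.1 N and contact force between tube_alone and rack below 0.1 N and linear speed of tube_alone below 0.02 m/s and distance of rack from where it was at the start of the episode below 0.04 m and distance between tube_pair_a and rack below 0.065 m and distance between tube_pair_b and rack below 0.045 m and angle between each of tube_pair_a, tube_pair_b, vial_a, vial_b's own z axis and vertical below 0.2 rad); the arm keeps its last pose, push and grip.
It fails at once if the camera head is knocked out of its setting (ball tips moved over 20 mm) (distance of focus from where it was at the start of the episode above 0.02 m).
It fails at once if another tube is pulled out of the rack (height (world z) of any of tube_pair_a, tube_pair_b above 0.03 m).
It fails at once if a vial is knocked over (angle between any of vial_a, vial_b's own z axis and vertical above 0.6 rad).
It also fails if it takes over 59 s, if anything falls off the work surface, if the arm or the gripper's body presses on something with over 40 N, if the wrist force passes 120 N, or if a joint passes its speed limit or range.

## Working session

There is one attempt and no reset: what is moved stays moved. The work goes in short steps, Python scripts to look and compute and a shell command to move; the robot and the scene stay as the last step left them, time stands still between calls to the robot, and variables do not carry over. Pictures are saved under pics/ and viewed, at most 10 in all, crops included, and the job is handed in when it is done.

```bash
mkdir -p pics; cat > h.py <<'E'
import numpy as np, cv2
from station import r, vision
def K(n):
    m=vision.camera_model(n); f=192/np.tan(np.radians(m["vertical_fov"]/2))
    return np.array([[f,0,m["cx"]],[0,f,m["cy"]],[0,0,1.]]),np.array(m["distortion"],float),m
def ext(n,s=None):
    m=K(n)[2]
    if "extrinsics" in m: return np.array(m["extrinsics"])
    s=s or r.sense(); T=np.eye(4); T[:3,:3]=s["ee_rot"]; T[:3,3]=s["tcp_pos"]
    return T@np.array(m["mount"])
def cloud(n,d,s=None):
    k,D,_=K(n); v,u=np.mgrid[:384,:512]
    p=cv2.undistortPoints(np.stack([u,v],-1).reshape(-1,1,2).astype(float),k,D).reshape(384,512,2)
    c=np.dstack([p[...,0]*d,p[...,1]*d,d]); T=ext(n,s)
    w=c@T[:3,:3].T+T[:3,3]; w[d<=0]=np.nan; return w
def ray(n,uv,z,s=None):  # point on pixel ray at world height z
    k,D,_=K(n); p=cv2.undistortPoints(np.array([[uv]],float),k,D)[0,0]; T=ext(n,s)
    g=T[:3,:3]@np.array([p[0],p[1],1]); return T[:3,3]+g*(z-T[2,3])/g[2]
def proj(n,P,s=None):
    k,D,_=K(n); T=np.linalg.inv(ext(n,s)); return cv2.projectPoints(np.atleast_2d(P).astype(float),cv2.Rodrigues(T[:3,:3])[0],T[:3,3],k,D)[0].reshape(-1,2)
def grab(n,name):
    s=r.sense(); im,d=vision.capture(n); cv2.imwrite(f"pics/{name}.png",im[...,::-1]); np.savez(f"pics/{name}.npz",im=im,d=d,w=cloud(n,d,s)); return im,d,s
E
python3 - <<'E'
from h import *
np.set_printoptions(precision=3,suppress=True)
ims=[]
for n in("scene","top"):
    im,d,s=grab(n,n+"0"); w=cloud(n,d); ims.append(im)
    print(n,ext(n)[:3,3],ext(n)[:3,2])
    for t in("reader","start_knob","focus","tube_alone","rack","vial_a"):
        for o in vision.find_in(n,t)[:5]:
            u,v=o["uv"]; print(t,round(o["conf"],2),np.round(o["uv"]),w[int(v),int(u)])
cv2.imwrite("pics/both.png",cv2.resize(np.vstack(ims),None,fx=.78,fy=.78)[...,::-1])
E
```

```text
scene [-0.08   0.936  0.979] [ 0.403 -0.753 -0.52 ]
reader 0.8 [172. 300.] [0.604 0.21  0.01 ]
start_knob 0.62 [192. 261.] [0.592 0.102 0.09 ]
focus 0.95 [135. 262.] [0.59  0.334 0.263]
focus 0.31 [261. 223.] [ 0.514 -0.236  0.048]
rack 0.91 [264. 225.] [ 0.504 -0.243  0.042]
rack 0.56 [325. 176.] [ 0.43  -0.707  0.047]
vial_a 0.51 [296. 206.] [ 0.45  -0.416  0.04 ]
vial_a 0.45 [276. 198.] [ 0.546 -0.439  0.039]
top [ 0.208 -0.203  1.897] [ 0.179 -0.003 -0.984]
reader 0.93 [150. 181.] [0.587 0.232 0.008]
start_knob 0.39 [180. 176.] [0.593 0.1   0.094]
focus 0.55 [106. 159.] [0.61  0.336 0.272]
rack 0.8 [279. 198.] [ 0.525 -0.288  0.043]
rack 0.69 [391. 230.] [ 0.404 -0.738  0.04 ]
vial_a 0.62 [309. 212.] [ 0.471 -0.41   0.053]
```

View pics/both.png

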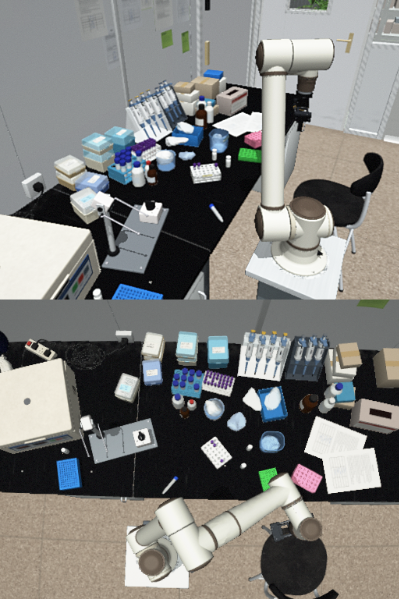

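```bash
python3 - <<'E'
from h import *
a=cv2.imread("pics/scene0.png");b=cv2.imread("pics/top0.png")
A=cv2.resize(a[225:360,90:240],(440,396),interpolation=3);C=cv2.resize(a[190:260,230:320],(340,264),interpolation=3)
B=cv2.resize(b[140:220,80:215],(440,261),interpolation=3);D=cv2.resize(b[165:235,245:335],(339,264),interpolation=3)
o=np.zeros((600,800,3),np.uint8);o[:298,:330]=cv2.resize(A,(330,298));o[300:561,:440]=B;o[:264,445:785]=C;o[300:564,445:784]=D
cv2.imwrite("pics/crops.png",o)
np.set_printoptions(precision=4,suppress=True)
for n in("scene","top"):
    w=np.load(f"pics/{n}0.npz")["w"]
    z=w[...,2]
    def sel(x0,x1,y0,y1,z0,z1): return w[(w[...,0]>x0)&(w[...,0]<x1)&(w[...,1]>y0)&(w[...,1]<y1)&(z>z0)&(z<z1)]
    P=sel(.4,.8,0,.42,.006,.02); 
    if len(P): print(n,"plate",len(P),cv2.minAreaRect(P[:,:2].astype(np.float32)))
    P=sel(.5,.7,.0,.2,.055,.07)
    print("pod",len(P),np.median(P,0),cv2.minAreaRect(P[:,:2].astype(np.float32)))
    P=sel(.5,.7,.0,.2,.09,.105); print("bar",len(P),P.mean(0))
    P=sel(.35,.85,.1,.45,.2,.4); print("head",len(P),P.min(0),P.max(0))
    P=sel(.4,.65,-.38,-.12,.036,.05); print("deck",len(P),cv2.minAreaRect(P[:,:2].astype(np.float32)),np.median(P,0))
    P=sel(.4,.65,-.38,-.12,.062,.09); print("caps\n",P[::max(1,len(P)//25)])
E
```

```text
scene plate 3559 ((0.6150643229484558, 0.20269538462162018), (0.3728695809841156, 0.4298330247402191), 13.736680030822754)
pod 307 [0.5806 0.1118 0.0608] ((0.5937767624855042, 0.10058851540088654), (0.079633928835392, 0.08781904727220535), 16.6279296875)
bar 63 [0.5933 0.1027 0.097 ]
head 1177 [0.5093 0.2552 0.2   ] [0.7412 0.45   0.2866]
deck 426 ((0.5587911605834961, -0.3205719292163849), (0.1375119984149933, 0.19884541630744934), 39.52653503417969) [ 0.5265 -0.2765  0.0427]
caps
 [[ 0.5639 -0.2743  0.0794]
 [ 0.5594 -0.2825  0.0759]
 [ 0.5774 -0.2584  0.08  ]
 [ 0.5692 -0.2595  0.0818]
 [ 0.5592 -0.2654  0.0813]
 [ 0.554  -0.2721  0.079 ]
 [ 0.4832 -0.3131  0.0762]
 [ 0.472  -0.307   0.0831]
 [ 0.5765 -0.2566  0.0767]
 [ 0.5693 -0.2596  0.0771]
 [ 0.5573 -0.2617  0.0795]
 [ 0.5512 -0.2669  0.0782]
 [ 0.4792 -0.3044  0.0778]
 [ 0.4693 -0.301   0.0829]
 [ 0.5723 -0.2488  0.078 ]
 [ 0.5657 -0.2528  0.0776]
 [ 0.561  -0.2687  0.0696]
 [ 0.5476 -0.26    0.0788]
 [ 0.4758 -0.2969  0.0787]
 [ 0.4748 -0.3138  0.069 ]
 [ 0.573  -0.2499  0.0724]
 [ 0.5693 -0.2594  0.0679]
 [ 0.558  -0.2629 
[... 1313 characters left out ...]
 0.5623 -0.2699  0.0766]
 [ 0.5619 -0.2737  0.0792]
 [ 0.5607 -0.2773  0.0855]
 [ 0.563  -0.2816  0.0747]
 [ 0.5585 -0.27    0.0754]
 [ 0.5595 -0.2741  0.0711]
 [ 0.5574 -0.2775  0.0824]
 [ 0.556  -0.2703  0.0681]
 [ 0.5554 -0.2741  0.0715]
 [ 0.5564 -0.2782  0.0668]
 [ 0.4928 -0.3101  0.0738]
 [ 0.4927 -0.3139  0.0747]
 [ 0.4878 -0.3059  0.0799]
 [ 0.4882 -0.3099  0.0781]
 [ 0.4877 -0.3135  0.0818]
 [ 0.488  -0.3175  0.0808]
 [ 0.4838 -0.306   0.0806]
 [ 0.4847 -0.3101  0.0757]
 [ 0.4856 -0.3143  0.0701]
 [ 0.4852 -0.318   0.0736]
 [ 0.4806 -0.3063  0.0763]
 [ 0.4803 -0.31    0.0784]
 [ 0.4803 -0.3138  0.0794]
 [ 0.4823 -0.3185  0.0669]
 [ 0.4772 -0.3104  0.0731]
 [ 0.4776 -0.3144  0.0713]]
```

View pics/crops.png

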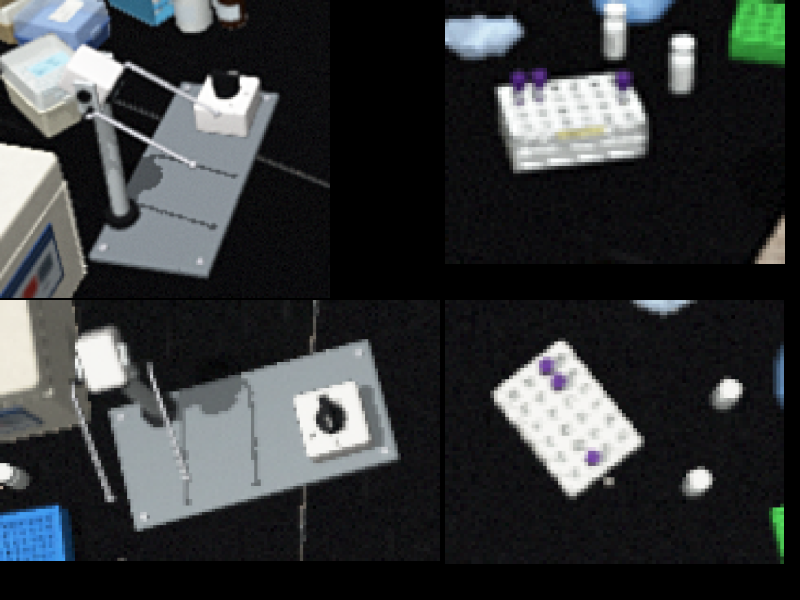

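```bash
python3 - <<'E'
from h import *
from scipy.optimize import least_squares
np.set_printoptions(precision=4,suppress=True)
B=lambda u,v:(u/3.26+80,(v-300)/3.26+140); A=lambda u,v:(u/2.2+90,v/2.2+225)
plate=np.array([[-.08,.17,.012],[.08,.17,.012],[-.08,-.17,.012],[.08,-.17,.012]])
top=[B(136,528),B(112,410),B(398,458),B(366,340),B(110,498),B(186,478)]
sc=[A(208,276),A(92,257),A(278,95),A(182,83),A(193,164),A(217,114)]
def pts(p):
    x,y,t,q,hx=p; c,s=np.cos(t),np.sin(t); R=np.array([[c,-s,0],[s,c,0],[0,0,1]])
    f=np.array([hx,.105,.25])+.15*np.array([-np.cos(q),0,-np.sin(q)])
    L=np.vstack([plate,f+[0,.045,0],f-[0,.045,0],[-.02,-.105,.062],f])
    return L@R.T+[x,y,0]
def res(p):
    P=pts(p); return np.r_[(proj("top",P[:6])-top).ravel(),(proj("scene",P[:6])-sc).ravel(),(p[4]-.06)/.002,(P[6,:2]-[.5955,.0985])/.003]
o=least_squares(res,[.59,.21,.25,.35,.06])
print(o.x,np.degrees(o.x[2:4]));print(o.fun.round(1)); print(pts(o.x))
s=r.sense();print(s["joints"],s["ee_rot"]); print(np.array(vision.camera_model("wrist")["mount"]),vision.camera_model("wrist")["vertical_fov"])
E
```

```text
[0.5811 0.2042 0.3024 0.5432 0.0601] [17.325  31.1223]
[-0.9  1.6 -2.2  0.5 -0.2  0.4 -0.2 -0.3 -0.4  0.4 -0.4  0.   0.5 -1.9
 -1.7 -1.3  0.4 -1.6 -0.4 -1.3 -0.   0.5 -0.1 -0.3  0.1 -0.7 -0.2]
[[0.4541 0.3426 0.012 ]
 [0.6068 0.3903 0.012 ]
 [0.5554 0.0181 0.012 ]
 [0.7081 0.0657 0.012 ]
 [0.4712 0.327  0.1725]
 [0.498  0.2411 0.1725]
 [0.5933 0.098  0.062 ]
 [0.4846 0.2841 0.1725]]
[-59.382   22.0402   0.4535  -0.0018 -68.4117 -14.8177] [[-0.9622 -0.2723  0.    ]
 [-0.2723  0.9622 -0.    ]
 [-0.     -0.     -1.    ]]
[[-0.0004 -0.969  -0.2469  0.0664]
 [ 1.     -0.0002 -0.0011 -0.0001]
 [ 0.001  -0.2469  0.969   0.0199]
 [ 0.      0.      0.      1.    ]] 63.23276829229059
```

```bash
python3 -m creep '[[1,-244,228,0,0,0,0],[1,-244,228,0,0,0,0],[1,-244,228,0,0,0,0],[1,-244,228,0,0,0,0],[1,-244,228,0,0,0,0],[1,-244,228,0,0,0,0],[1,-244,228,0,0,0,0],[1,-244,228,0,0,0,0]]'
python3 -m creep '[[1,-244,228,0,0,0,0],[1,-244,228,0,0,0,0],[1,-244,228,0,0,0,0],[1,-244,228,0,0,0,0],[1,-244,228,0,0,0,0],[1,-244,228,0,0,0,0],[1,-244,228,0,0,0,0],[1,-244,228,0,0,0,0]]'
python3 -m creep '[[1,-109,101,50,0,0,0],[1,-109,101,50,0,0,0],[1,-109,101,50,0,0,0],[1,-109,101,50,0,0,0],[1,-109,101,50,0,0,0],[1,-109,101,50,0,0,0]]'
cat > kn.py <<'E'
from h import *
np.set_printoptions(precision=4,suppress=True)
im,d,s=grab("wrist","w1"); w=np.load("pics/w1.npz")["w"]; print(s["time_s"],s["joints"],s["tcp_pos"],s["ee_rot"])
for o in vision.find_in("wrist","start_knob")[:3]: print(o["conf"],o["uv"],w[int(o["uv"][1]),int(o["uv"][0])])
m=(abs(w[...,0]-.593)<.05)&(abs(w[...,1]-.098)<.05)&(w[...,2]>.092)&(w[...,2]<.106)
P=w[m]; print(len(P),np.median(P,0),cv2.minAreaRect(P[:,:2].astype(np.float32)*1000))
v=np.linalg.svd(P[:,:2]-P[:,:2].mean(0))[2][0] if len(P)>3 else 0; print("bar dir",v,P.mean(0))
E
python3 kn.py
```

```text
time_s: 1.37
tcp_pos: [0.343, -0.3142, 0.4052]
ee_rot: [[-0.962, -0.272, 0.001], [-0.272, 0.962, -0.0], [-0.001, -0.001, -1.0]]
wrist_force: [-0.0, -0.2, -0.6]
gripper_width: 0.997
gripper_force: 0.0
time_s: 2.03
tcp_pos: [0.5155, -0.0286, 0.4052]
ee_rot: [[-0.962, -0.273, 0.001], [-0.273, 0.962, 0.0], [-0.001, -0.0, -1.0]]
wrist_force: [-0.0, -0.4, 1.0]
gripper_width: 1.001
gripper_force: 0.0
time_s: 2.53
tcp_pos: [0.5928, 0.0975, 0.3534]
ee_rot: [[-0.962, -0.274, -0.002], [-0.274, 0.962, -0.001], [0.003, -0.0, -1.0]]
wrist_force: [-0.3, -1.5, -0.2]
gripper_width: 1.001
gripper_force: 0.0
2.5333 [ 24.7668  22.0106  -7.3335  -0.0008 -60.8035 -98.844 ] [0.5928 0.0975 0.3534] [[-0.9616 -0.2743 -0.0023]
 [-0.2743  0.9616 -0.0011]
 [ 0.0025 -0.0004 -1.    ]]
0.96 [255.2, 200.0] [0.5929 0.0952 0.0992]
792 [0.5962 0.0981 0.0979] ((597.2525634765625, 98.46888732910156), (43.71663284301758, 11.987614631652832), 16.30232048034668)
bar dir [0.9533 0.3019] [0.5963 0.0982 0.0977]
```

View pics/w1.png

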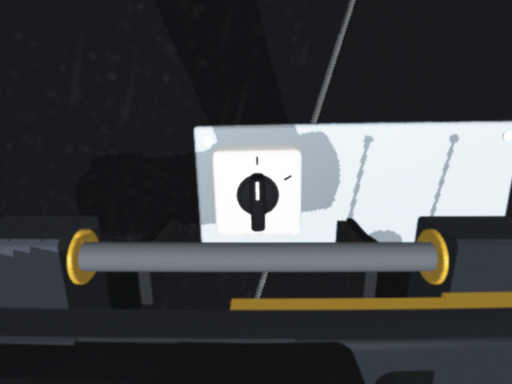

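```bash
python3 -m creep '[[1,-4,0,40,0,0,-1],[1,-4,0,70,0,0,-1],[1,-4,0,98,0,0,-1],[1,-4,0,98,0,0,-1],[1,-4,0,98,0,0,-1]]'
python3 -m creep '[[-1,0,0,0,0,0,0],[-1,0,0,0,0,0,0],[-1,0,0,0,0,0,0],[-1,0,0,0,0,0,0],[-1,0,0,0,0,0,0],[-1,0,0,0,0,0,0],[-1,0,0,0,0,0,0],[-1,0,0,0,0,0,0]]'
```

```text
time_s: 3.05
tcp_pos: [0.5959, 0.096, 0.2569]
ee_rot: [[-0.958, -0.288, -0.001], [-0.288, 0.958, -0.001], [0.002, -0.001, -1.0]]
wrist_force: [-0.4, 0.3, 1.3]
gripper_width: 1.005
gripper_force: 0.0
time_s: 3.72
tcp_pos: [0.5962, 0.0973, 0.2568]
ee_rot: [[-0.957, -0.289, 0.0], [-0.289, 0.957, 0.0], [-0.0, -0.0, -1.0]]
wrist_force: [-0.5, -0.5, -0.3]
gripper_width: 0.481
gripper_force: 0.0
```

```bash
python3 -m creep '[[-1,0,0,0,0,0,0],[-1,0,0,0,0,0,0],[-1,0,0,0,0,0,0],[-1,0,0,0,0,0,0],[-1,0,0,0,0,0,0],[-1,0,0,0,0,0,0],[-1,0,0,0,0,0,0],[-1,0,0,0,0,0,0]]'
python3 -m creep '[[-1,0,0,0,0,0,7],[-1,0,0,0,0,0,14],[-1,0,0,0,0,0,21],[-1,0,0,0,0,0,28],[-1,0,0,0,0,0,35],[-1,0,0,0,0,0,42],[-1,0,0,0,0,0,49],[-1,0,0,0,0,0,53]]'
python3 -m creep '[[-1,0,0,0,0,0,4],[-1,0,0,0,0,0,7],[-1,0,0,0,0,0,8],[-1,0,0,0,0,0,8],[-1,0,0,0,0,0,8],[-1,0,0,0,0,0,8]]'
python3 -c "
from station import r
s=r.sense();print(s['joints'],s['moment'],s['wrist_force'])"
```

```text
time_s: 4.38
tcp_pos: [0.596, 0.0979, 0.2567]
ee_rot: [[-0.957, -0.289, -0.0], [-0.289, 0.957, 0.001], [-0.0, 0.001, -1.0]]
wrist_force: [-1.7, 5.4, 1.3]
gripper_width: 0.134
gripper_force: 30.0
time_s: 5.05
tcp_pos: [0.596, 0.0985, 0.2567]
ee_rot: [[-0.804, 0.594, 0.001], [0.594, 0.804, 0.002], [0.001, 0.002, -1.0]]
wrist_force: [-1.5, 7.3, 1.0]
gripper_width: 0.134
gripper_force: 30.0
time_s: 5.55
tcp_pos: [0.5961, 0.0987, 0.2567]
ee_rot: [[-0.718, 0.696, 0.001], [0.696, 0.718, 0.002], [0.001, 0.002, -1.0]]
wrist_force: [-3.2, 7.9, 1.1]
gripper_width: 0.132
gripper_force: 30.0
[ 2.47175110e+01  2.80376710e+01 -1.31973877e+01 -1.12529086e-01
 -4.86841192e+01 -1.58735252e+02] [2.17842644 0.72047278 0.34147926] [-3.24430296  7.92870026  1.13173372]
```

```bash
python3 -m creep '[[1,0,0,0,0,0,0],[1,0,0,0,0,0,0],[1,0,0,0,0,0,0],[1,0,0,0,0,0,0],[1,0,0,0,0,0,0],[1,0,0,0,0,0,0],[1,0,0,0,0,0,0],[1,0,0,0,0,0,0]]'
python3 -m creep '[[1,0,0,0,0,0,0],[1,0,0,0,0,0,0],[1,0,0,0,0,0,0],[1,0,0,0,0,0,0],[1,0,0,0,0,0,0],[1,0,0,0,0,0,0],[1,0,0,0,0,0,0],[1,0,0,0,0,0,0]]'
python3 -m creep '[[1,0,0,-40,0,0,0],[1,0,0,-80,0,0,0],[1,0,0,-120,0,0,0],[1,0,0,-150,0,0,0],[1,0,0,-150,0,0,0]]'
sed -i 's/"w1"/"w2"/;s/w1.npz/w2.npz/' kn.py; python3 kn.py
```

```text
time_s: 6.22
tcp_pos: [0.5963, 0.0966, 0.2568]
ee_rot: [[-0.717, 0.697, -0.0], [0.697, 0.717, -0.001], [-0.001, -0.001, -1.0]]
wrist_force: [0.5, -0.4, 0.3]
gripper_width: 0.66
gripper_force: 0.0
time_s: 6.88
tcp_pos: [0.5962, 0.0972, 0.2568]
ee_rot: [[-0.717, 0.697, -0.0], [0.697, 0.717, -0.0], [-0.0, -0.0, -1.0]]
wrist_force: [0.3, 0.2, 0.2]
gripper_width: 0.996
gripper_force: 0.0
time_s: 7.3
tcp_pos: [0.5973, 0.0973, 0.4152]
ee_rot: [[-0.718, 0.696, 0.015], [0.696, 0.718, 0.004], [-0.008, 0.013, -1.0]]
wrist_force: [1.3, 0.0, 1.0]
gripper_width: 0.997
gripper_force: 0.0
7.3 [  24.6014   19.5275   -1.8847    0.1798  -67.7229 -158.7981] [0.5973 0.0973 0.4152] [[-0.7177  0.6962  0.0149]
 [ 0.6963  0.7177  0.0036]
 [-0.0082  0.013  -0.9999]]
0.81 [253.6, 174.2] [0.5935 0.1016 0.0982]
543 [0.5969 0.099  0.098 ] ((597.5679321289062, 98.48956298828125), (43.83574676513672, 12.552780151367188), 16.52029800415039)
bar dir [0.9576 0.2882] [0.5969 0.0991 0.0978]
```

```bash
python3 -m creep '[[0,-18,-32,0,0,0,-7],[0,-36,-64,0,0,0,-14],[0,-54,-97,0,0,0,-21],[0,-72,-130,0,0,0,-28],[0,-90,-163,0,0,0,-35],[0,-108,-196,10,0,0,-42],[0,-126,-229,20,0,0,-49],[0,-144,-262,30,0,0,-55]]'
cat > st.py <<'E'
from station import r
import numpy as np,sys
s=r.sense(); R=np.array(s["ee_rot"]); p=np.array(s["tcp_pos"]); print(s["time_s"],p.round(4),np.round(s["joints"],1))
if len(sys.argv)>3: print("shift mm",(R.T@(np.array(sys.argv[1:4],float)-p)*1000).round(1), "yaw x", np.degrees(np.arctan2(-R[1,0],-R[0,0])))
E
python3 st.py .484 -.312 .36
```

```text
time_s: 8.07
tcp_pos: [0.5159, -0.1912, 0.3751]
ee_rot: [[-0.982, -0.19, -0.003], [-0.19, 0.982, 0.001], [0.003, 0.001, -1.0]]
wrist_force: [0.3, -0.4, -0.6]
gripper_width: 0.531
gripper_force: 0.0
8.0667 [ 0.5159 -0.1912  0.3751] [ -3.5  16.2 -12.7  -0.  -61.3 -75.5]
shift mm [  54.3 -112.5   15.1] yaw x 10.976904352987935
```

```bash
python3 -m creep '[[0,18,-37,5,0,0,-2],[0,36,-75,10,0,0,-4],[0,54,-112,15,0,0,-6],[0,54,-112,15,0,0,-6],[0,54,-112,15,0,0,-6]]'
python3 - <<'E'
from h import *
np.set_printoptions(precision=4,suppress=True)
im,d,s=grab("wrist","w3"); w=np.load("pics/w3.npz")["w"]; print(s["tcp_pos"],s["ee_rot"])
for o in vision.find_in("wrist","tube_alone")[:4]: print(o["conf"],o["uv"],w[int(o["uv"][1]),int(o["uv"][0])])
z=w[...,2]; m=(z>.068)&(z<.09)&(abs(w[...,0]-.484)<.025)&(abs(w[...,1]+.312)<.025); P=w[m]; print(len(P),np.median(P,0),cv2.minEnclosingCircle(P[:,:2].astype(np.float32)*1000)); v,u=np.where(m); print(u.mean(),v.mean())
E
```

```text
time_s: 8.48
tcp_pos: [0.4833, -0.3118, 0.3593]
ee_rot: [[-0.96, -0.282, -0.005], [-0.282, 0.96, 0.002], [0.004, 0.003, -1.0]]
wrist_force: [-0.7, 0.2, -0.0]
gripper_width: 0.5
gripper_force: 0.0
[ 0.4833 -0.3118  0.3593] [[-0.9595 -0.2816 -0.0047]
 [-0.2816  0.9595  0.002 ]
 [ 0.004   0.0032 -1.    ]]
0.69 [257.1, 193.9] [ 0.4844 -0.3113  0.0751]
280 [ 0.4845 -0.3087  0.0771] ((485.1011962890625, -308.4083251953125), 8.116361618041992)
259.83214285714286 194.2
```

View pics/w3.png

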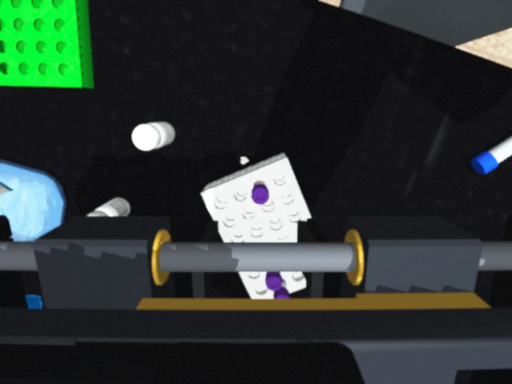

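```bash
python3 -m creep '[[0,-2,3,40,0,0,0],[0,-2,3,75,0,0,0],[0,-2,3,105,0,0,0],[0,-2,3,126,0,0,0],[0,-2,3,126,0,0,0],[0,-2,3,126,0,0,0]]'
python3 -m creep '[[-1,0,0,0,0,0,0],[-1,0,0,0,0,0,0],[-1,0,0,0,0,0,0],[-1,0,0,0,0,0,0],[-1,0,0,0,0,0,0],[-1,0,0,0,0,0,0],[-1,0,0,0,0,0,0],[-1,0,0,0,0,0,0]]'
```

```text
time_s: 9.08
tcp_pos: [0.4863, -0.3053, 0.2354]
ee_rot: [[-0.957, -0.289, -0.002], [-0.289, 0.957, 0.0], [0.002, 0.001, -1.0]]
wrist_force: [0.4, -0.7, 0.4]
gripper_width: 0.498
gripper_force: 0.0
time_s: 9.75
tcp_pos: [0.486, -0.3067, 0.2368]
ee_rot: [[-0.958, -0.286, 0.001], [-0.286, 0.958, -0.001], [-0.001, -0.001, -1.0]]
wrist_force: [-0.4, -0.6, 5.9]
gripper_width: 0.177
gripper_force: 30.0
```

```bash
python3 -m creep '[[-1,0,0,-15,0,0,0],[-1,0,0,-30,0,0,0],[-1,0,0,-50,0,0,0],[-1,0,0,-80,0,0,0],[-1,0,0,-110,0,0,0],[-1,0,0,-140,0,0,0],[-1,0,0,-160,0,0,0],[-1,0,0,-160,0,0,0]]'
python3 - <<'E'
from h import *
im,d,s=grab("scene","s2"); 
a=im[100:300,90:330]; b,_=vision.capture("wrist")
cv2.imwrite("pics/lift.png",np.vstack([cv2.resize(a[40:150,90:240],(500,367),interpolation=3),b[150:384][:230,6:506]])[:600,...,::-1])
for o in vision.find_in("scene","tube_alone")[:4]: print(o)
print(s["tcp_pos"],s["gripper_width"],proj("scene",np.array(s["tcp_pos"])-[0,0,.197]))
E
python3 st.py .45 .12 .42
```

```text
time_s: 10.42
tcp_pos: [0.4864, -0.307, 0.4012]
ee_rot: [[-0.958, -0.287, 0.009], [-0.287, 0.958, -0.004], [-0.007, -0.007, -1.0]]
wrist_force: [0.1, -0.9, 0.0]
gripper_width: 0.175
gripper_force: 30.0
[ 0.48636241 -0.30702592  0.40122004] 0.1754214612988675 [[276.26882842 180.85851338]]
10.5667 [ 0.4853 -0.3064  0.3951] [-16.1  17.5  -7.7  -0.1 -64.9 -57.3]
shift mm [-87.9 418.7 -24.3] yaw x 16.595174895842362
```

View pics/lift.png

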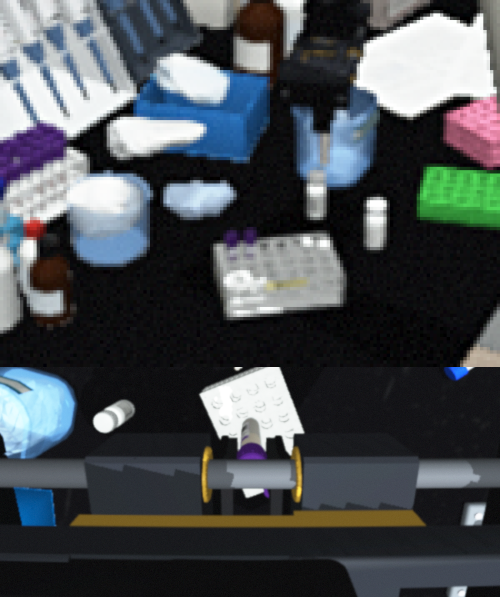

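```bash
python3 -m creep '[[-1,0,39,-4,0,0,0],[-1,1,78,-8,0,0,0],[-1,1,117,-12,0,0,0],[-1,1,156,-16,0,0,0],[-1,2,195,-20,0,0,0],[-1,2,234,-24,0,0,0],[-1,2,273,-28,0,0,0],[-1,3,300,-30,0,0,0]]'
python3 -m creep '[[-1,0,40,-2,0,0,0],[-1,0,80,-4,0,-5,0],[-1,0,110,-5,0,-10,0],[-1,0,125,-5,0,-16,0],[-1,0,125,-5,0,-22,0],[-1,0,125,-5,0,-28,0],[-1,0,125,-5,0,-31,0],[-1,0,125,-5,0,-31,0]]'
python3 - <<'E'
from h import *
np.set_printoptions(precision=4,suppress=True)
im,d,s=grab("wrist","w4"); w=np.load("pics/w4.npz")["w"]; print(s["time_s"],s["tcp_pos"],s["joints"]);print(s["ee_rot"],s["gripper_width"])
for o in vision.find_in("wrist","focus")[:4]: print(o["conf"],o["uv"],w[int(o["uv"][1]),int(o["uv"][0])])
F=np.array([[.4712,.327,.1725],[.498,.2411,.1725]]); print(proj("wrist",F,s))
E
```

```text
time_s: 11.23
tcp_pos: [0.3957, -0.0181, 0.425]
ee_rot: [[-0.958, -0.287, -0.002], [-0.287, 0.958, -0.0], [0.002, 0.0, -1.0]]
wrist_force: [0.4, 0.8, -0.6]
gripper_width: 0.18
gripper_force: 30.0
time_s: 11.9
tcp_pos: [0.3599, 0.0988, 0.4283]
ee_rot: [[-0.823, -0.287, 0.491], [-0.248, 0.958, 0.145], [-0.511, -0.003, -0.859]]
wrist_force: [-0.3, -0.1, -0.2]
gripper_width: 0.176
gripper_force: 30.0
11.9 [0.3599 0.0988 0.4283] [  42.6184  -11.6369  -45.9625   26.599   -30.2844 -135.9901]
[[-0.8227 -0.2872  0.4906]
 [-0.2482  0.9579  0.1446]
 [-0.5114 -0.0028 -0.8593]] 0.17604939148275278
0.8 [443.2, 232.3] [0.5858 0.4511 0.0967]
[[450.9582 202.3099]
 [358.6939 202.8846]]
```

View pics/w4.png

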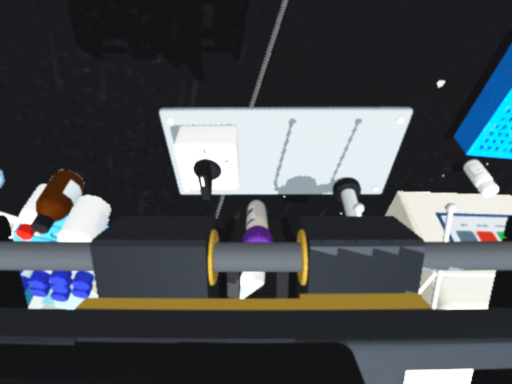

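```bash
python3 - <<'E'
from h import *
im=cv2.imread("pics/w4.png"); t=cv2.imread("pics/top0.png"); sc=cv2.imread("pics/scene0.png")
A=cv2.resize(im[192:222,430:470],(400,300),interpolation=0);B=cv2.resize(im[192:222,340:380],(400,300),interpolation=0)
C=cv2.resize(t[182:212,105:145],(400,300),interpolation=0);D=cv2.resize(sc[270:306,160:208],(400,300),interpolation=0)
cv2.imwrite("pics/tips.png",np.vstack([np.hstack([A,B]),np.hstack([C,D])]))
E
```

```text
(no output)
```

View pics/tips.png

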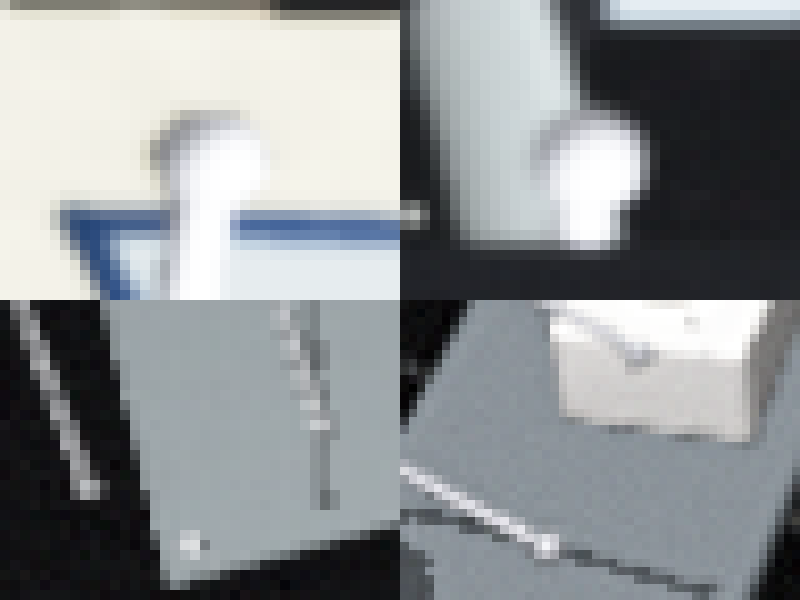

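```bash
cat > fit.py <<'E'
from h import *
from scipy.optimize import least_squares
np.set_printoptions(precision=4,suppress=True)
s=dict(tcp_pos=[0.3599,0.0988,0.4283],ee_rot=[[-0.8227,-0.2872,0.4906],[-0.2482,0.9579,0.1446],[-0.5114,-0.0028,-0.8593]])
def pts(p):
    x,y,t,q=p; c,n=np.cos(t),np.sin(t); R=np.array([[c,-n,0],[n,c,0],[0,0,1]])
    f=np.array([.06,.105,.25])+.15*np.array([-np.cos(q),0,-np.sin(q)])
    return np.vstack([f+[0,.045,0],f-[0,.045,0],[-.02,-.105,.062],f])@R.T+[x,y,0],R
def res(p):
    P=pts(p)[0]
    return np.r_[(proj("top",P[:2])-[[113.5,200.5],[136.4,194]]).ravel(),(proj("scene",P[:2])-[[176.9,298.9],[188.3,276.1]]).ravel(),(proj("wrist",P[:2],s)-[[450.6,207.2],[358.5,207.5]]).ravel()/2,(P[2,:2]-[.5965,.0987])/.0015,np.degrees(p[2]-np.radians(16.7))/1]
o=least_squares(res,[.59,.21,.29,.5]); P,R=pts(o.x); q=o.x[3]
f=P[3]; fz=R@[-np.sin(q),0,np.cos(q)]; fy=R@[0,1,0]
print("x",o.x,"yaw pitch",np.degrees(o.x[2:]),"\nres",o.fun.round(1),"\nfocus",f,"fz",fz)
Rt=np.stack([np.cross(fy,-fz),fy,-fz],1)
def go(d):
    S=r.sense(); R0=np.array(S["ee_rot"]); t=f+(.197+d)*fz
    print("d",d,"target",t,"shift",(R0.T@(t-S["tcp_pos"])*1000).round(1),"rot",np.degrees(cv2.Rodrigues(R0.T@Rt)[0].ravel()).round(2),np.round(S["joints"],1),S["time_s"])
if __name__=="__main__":
    for d in(.11,.06,0): go(d)
E
python3 fit.py
```

```text
x [0.5849 0.2046 0.2969 0.5178] yaw pitch [17.0138 29.6685] 
res [-0.4 -0.2 -0.  -0.1 -0.2  0.  -0.5 -0.7  0.2 -0.3  0.1 -0.3 -0.  -0.3
  0.3] 
focus [0.4869 0.2844 0.1758] fz [-0.4733 -0.1448  0.8689]
d 0.11 target [0.3416 0.2399 0.4425] shift [-25.  140.2  -0. ] rot [-0.27  1.1  -0.34] [  42.6  -11.6  -45.6   26.3  -30.5 -135.8] 12.0
d 0.06 target [0.3652 0.2472 0.3991] shift [-24.  140.5  50. ] rot [-0.27  1.1  -0.34] [  42.6  -11.6  -45.6   26.3  -30.5 -135.8] 12.0
d 0 target [0.3936 0.2558 0.3469] shift [-22.9 140.7 109.9] rot [-0.27  1.1  -0.34] [  42.6  -11.6  -45.6   26.3  -30.5 -135.8] 12.0
```

```bash
python3 -m creep '[[-1,-6,30,0,0,0,0],[-1,-12,60,0,0,1,0],[-1,-18,95,0,0,1,0],[-1,-25,125,0,0,1,0],[-1,-25,140,0,0,1,0],[-1,-25,140,0,0,1,0]]'
python3 fit.py | tail -3
python3 - <<'E'
from h import *
im,d,s=grab("wrist","w5"); m,_,_=grab("scene","s3")
w=np.load("pics/w5.npz")["w"]
R=np.array(s["ee_rot"]);L=(w-np.array(s["tcp_pos"]))@R
m2=(abs(L[...,0])<.03)&(abs(L[...,1])<.02)&(L[...,2]>.15)&(L[...,2]<.26)
for a in np.arange(.15,.26,.01):
    q=L[m2&(L[...,2]>=a)&(L[...,2]<a+.01)]
    if len(q)>5: print(round(a,2),len(q),np.median(q,0).round(4),np.ptp(q[:,1]).round(4),q[:,0].max().round(4))
cv2.imwrite("pics/chk.png",np.vstack([cv2.resize(im[150:300,170:370],(600,300) ,interpolation=3),cv2.resize(m[215:315,80:280],(600,300),interpolation=3)])[...,::-1])
E
```

```text
time_s: 12.5
tcp_pos: [0.3421, 0.2432, 0.444]
ee_rot: [[-0.83, -0.289, 0.478], [-0.251, 0.957, 0.144], [-0.499, -0.001, -0.867]]
wrist_force: [0.4, -1.3, 0.0]
gripper_width: 0.173
gripper_force: 30.0
d 0.11 target [0.3416 0.2399 0.4425] shift [ 2.  -3.   0.5] rot [-0.14  0.28 -0.18] [  59.9   -6.   -41.5   34.6  -36.9 -157.9] 12.5
d 0.06 target [0.3653 0.2472 0.3991] shift [ 2.2 -2.8 50.5] rot [-0.14  0.28 -0.18] [  59.9   -6.   -41.5   34.6  -36.9 -157.9] 12.5
d 0 target [0.3936 0.2559 0.3469] shift [  2.5  -2.7 110.5] rot [-0.14  0.28 -0.18] [  59.9   -6.   -41.5   34.6  -36.9 -157.9] 12.5
0.15 352 [9.200e-03 1.000e-04 1.569e-01] 0.0354 0.0108
0.16 564 [ 0.0087 -0.0004  0.1643] 0.0337 0.0108
0.17 348 [8.80e-03 1.00e-04 1.74e-01] 0.0332 0.0109
0.18 181 [ 0.0072 -0.001   0.183 ] 0.0327 0.0107
0.19 112 [ 0.0066 -0.0005  0.195 ] 0.0125 0.0079
0.2 96 [ 0.0069 -0.0011  0.205 ] 0.0121 0.008
0.21 83 [ 0.0069 -0.0005  0.2148] 0.0125 0.0078
0.22 57 [ 0.0068 -0.0012  0.224 ] 0.0117 0.0077
```

View pics/chk.png

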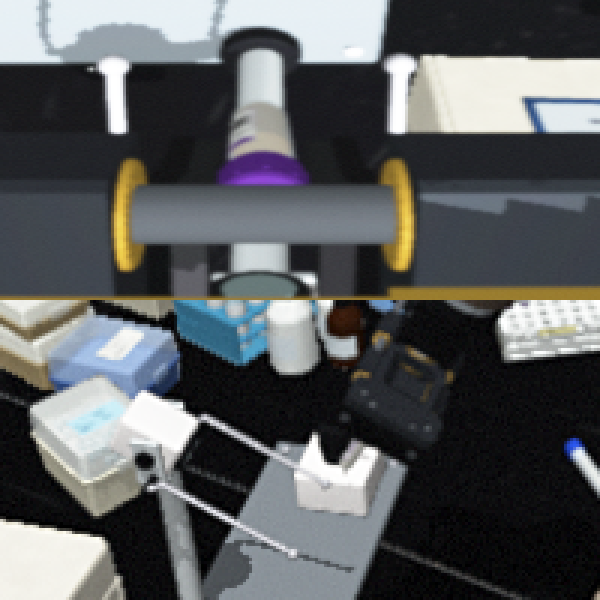

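```bash
python3 -m creep '[[-1,2,-2,20,0,0,0],[-1,2,-2,40,0,0,0],[-1,2,-2,60,0,0,0],[-1,2,-2,75,0,0,0],[-1,2,-2,90,0,0,0],[-1,2,-2,100,0,0,0],[-1,2,-2,108,0,0,0],[-1,2,-2,108,0,0,0]]'
python3 -m creep '[[-1,0,0,0,0,0,0],[-1,0,0,0,0,0,0],[-1,0,0,0,0,0,0],[-1,0,0,0,0,0,0]]'
python3 fit.py | tail -1
python3 - <<'E'
from h import *
im,d,s=grab("wrist","w6"); m,_,_=grab("scene","s4"); t,_,_=grab("top","t4")
w=np.load("pics/w5.npz")["w"];w6=np.load("pics/w6.npz")["w"]
for W in (w6,):
    R=np.array(s["ee_rot"]);L=(W-np.array(s["tcp_pos"]))@R
    q=L[(abs(L[...,0]-.004)<.006)&(abs(L[...,1])<.008)&(L[...,2]>.19)&(L[...,2]<.25)]; print(np.percentile(q[:,2],[90,98,100]))
    from fit import f,fz
    tip=(f-np.array(s["tcp_pos"]))@R; print("focus in tool",tip)
    print("tips px",proj("wrist",f+.045*np.array([-.2926,.9562,0]),s),proj("wrist",f-.045*np.array([-.2926,.9562,0]),s))
cv2.imwrite("pics/fin.png",np.vstack([im[120:320,100:420],cv2.resize(m[215:315,100:260],(320,200),interpolation=3),cv2.resize(t[140:220,80:208],(320,200),interpolation=3)])[...,::-1])
E
```

```text
time_s: 13.27
tcp_pos: [0.3934, 0.2514, 0.3477]
ee_rot: [[-0.832, -0.283, 0.477], [-0.247, 0.959, 0.138], [-0.497, -0.003, -0.868]]
wrist_force: [0.0, -0.7, -0.4]
gripper_width: 0.172
gripper_force: 30.0
time_s: 13.6
tcp_pos: [0.3923, 0.2532, 0.3502]
ee_rot: [[-0.829, -0.286, 0.48], [-0.247, 0.958, 0.144], [-0.501, 0.001, -0.865]]
wrist_force: [0.1, -0.7, -0.5]
gripper_width: 0.179
gripper_force: 30.0
d 0 target [0.3936 0.2559 0.3469] shift [-0.1  2.1  3.8] rot [-0.15  0.41 -0.35] [  46.3    4.5  -50.6   60.9  -16.4 -176.1] 13.6
[0.22393399 0.22799121 0.23106513]
x [0.5849 0.2046 0.2969 0.5178] yaw pitch [17.0125 29.6649] 
res [-0.4 -0.2 -0.  -0.1 -0.2  0.  -0.5 -0.7  0.2 -0.3  0.1 -0.3 -0.  -0.3
  0.3] 
focus [0.4869 0.2844 0.1758] fz [-0.4733 -0.1448  0.8689]
focus in tool [0.0013 0.0027 0.2008]
tips px [[335.55   221.5629]] [[188.7618 222.2299]]
```

View pics/fin.png

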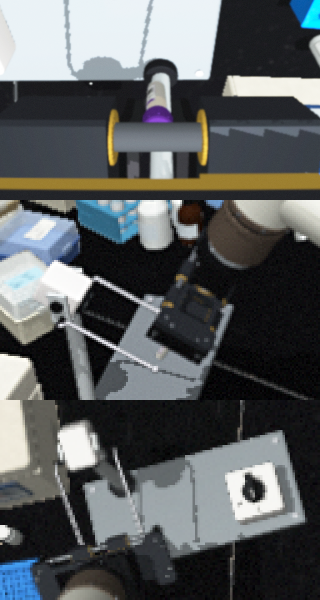

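```bash
python3 -m creep '[[-1,0,0,0,0,0,0],[-1,0,0,0,0,0,0],[-1,0,0,0,0,0,0],[-1,0,0,0,0,0,0]]'; python3 -m creep '[[-1,0,0,0,0,0,0],[-1,0,0,0,0,0,0]]'; python3 fit.py | tail -1; python3 -c "
from station import r
s=r.sense();print(s['joint_velocities'],s['joints'])"
```

```text
time_s: 14.08
tcp_pos: [0.3924, 0.2532, 0.3494]
ee_rot: [[-0.83, -0.286, 0.479], [-0.248, 0.958, 0.143], [-0.5, -0.0, -0.866]]
wrist_force: [-0.5, -0.2, -0.4]
gripper_width: 0.173
gripper_force: 30.0
time_s: 14.25
tcp_pos: [0.3924, 0.2531, 0.3494]
ee_rot: [[-0.83, -0.286, 0.479], [-0.248, 0.958, 0.143], [-0.5, -0.0, -0.866]]
wrist_force: [-0.7, -0.1, 0.0]
gripper_width: 0.178
gripper_force: 30.0
d 0 target [0.3936 0.2559 0.3469] shift [-0.5  2.3  3.1] rot [-0.2   0.33 -0.34] [  46.2    4.6  -50.7   61.   -16.4 -176.2] 14.25
[-0.06534074  0.07026273 -0.02933756  0.07952153 -0.02229417  0.04322159] [  46.21820112    4.55732265  -50.66330848   60.98651242  -16.40590402
 -176.15961124]
```

Still, and about 4 mm and 0.5° off the estimated pose, which is well inside the limits. Handing in.

```bash
python3 -c "
from station import r
print(r.finish_job())"
```

```text
the job is handed in; nothing more can be done
None
```

The job is handed in, though no verdict came back: I turned the knob to its stop and it sprang back, and the lone tube is held still, cap up, about 4 mm and 0.5° from my estimate of the focus pose, with the rack, the other two tubes and the camera head showing no sign of being disturbed (the vials were last seen standing after the lift).

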